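# Unload the green-capped tube from the angle rotor

### The arm

A 6-joint arm with a two-finger parallel gripper is mounted at the origin on the work surface. World frame = base frame: x ahead of the robot, y to its left, z up, the work surface at z = 0. Lengths are in m, angles in rad, forces in N, time in s.
With the tool pointing down it reaches from about 0.275 to 0.825 m from the base axis. Payload 4.9 kg.
Tool frame: the origin (TCP) lies on the centre line of the jaws, within the pads' length; the fingertips stand 14 mm ahead of it and the grasp point (between the pads) lies 5 mm behind it; z points along the fingers, y is the line along which they close (so a half turn about z gives the same grasp; the last joint's range is limited). The gripper opens to 85 mm and grips with 20 to 120 N. Pads are 22 mm wide; open, the fingers measure 114 mm over their backs; the gripper's body (76 mm by 85 mm) begins 54 mm behind the grasp point. The pads swing forward as they close: fully open they stand 13 mm farther back than shut.
Start: joints at [-1.243, 0.326, -0.193, 1.052, 0, 1.437], TCP at [0.245, -0.492, 0.215] pointing down, gripper open.
Joint ranges: [-2.65, 2.65], [-0.97, 1.79], [-1.3, 1.35], [-1.93, 2.1], [-1.47, 1.37], [-3.14, 3.14]. Speed limits (rad/s): [2.57, 2.57, 3.14, 3.14, 3.14, 3.14].

### API

Orientations are given as [roll, pitch, yaw] about the fixed x, y, z axes, in that order (R = Rz(yaw) Ry(pitch) Rx(roll)).
In Python, from bench import env gives the robot as it stands.
- The arm moves only by the tool apply_moves, never from a script. Its argument "series" is a list of rows, each an object of numbers: "dx", "dy", "dz": the shift along the tool's x, y, z in cm; "yaw": the turn about the tool's z in rad. A call has 1 to 10 rows; each row shifts and turns the commanded pose from where the row before left it, along the tool's axes as they then stand; what a row does not reach is not made up. A row lasts 1/12 s, in which the tool goes at most 41.7 mm and 7.16 degrees, less where a joint would pass 70% of its speed; a pose out of reach is approached as far as the arm can. A call is refused whole if a number of a shift passes 4.17 or a number of a turn 0.125, either way. A call with a gripper value outside its range is refused whole. "hand" is the finger opening in cm, from 0 to 8.54, set as the call begins (left out, the last holds). The fingers move at their own pace and stop on an object; "grip_force" is the grip in N (left out, the last holds). Time passes only in rows, so rows that do not move let the fingers close. It gives the time, the measured TCP pose, the force, the opening and the grip force at its end, in the units of the state.
- env.get_state(): the state, without advancing time (a new reading comes with each control period).
- env.camera(name): name is "scene" or "top" or "wrist"; returns a dict with "image" (384x512x3 uint8, red, green, blue), "fx", "fy", "cx", "cy" (pixels), "R" (3x3) and "t" (3): a world point X has camera coordinates R X + t; the wrist camera has in their place "tool_from_camera" (4x4, takes a point from camera to tool coordinates, whose origin is the TCP and whose axes are the flange's). Camera axes: x right, y down, z forward; pixel columns grow to the right and rows downward; lengths in m; the calibration is good to about 2 mm. The wrist camera is an equidistant fisheye: a pixel r from the principal point sees the ray r / f radians off the axis. A picture is of the moment at which its call begins: read the wrist's pose just before it. There is no depth.
- env.job_done(): hands the job in; it is judged then, once.
The state is a dict: "clock": time; "joints": joint angles; "joint_vel": joint speeds; "joint_efforts": joint torques, N m; "position": TCP position; "eef_rot": TCP orientation; "wrist_force": force on the tool from outside, world axes, zero at the start; "moment": the same for the moment, N m; "opening": finger opening in m; "finger_force": force on a finger pad.
Only numpy, scipy, OpenCV 4.12 (cv2) and the standard library are available. Lean on these libraries where they do the work, as an engineer would, in place of code of your own. Each camera call takes 0.05 s, during which the arm holds its last target. There are 200 camera calls.

### The job

The spin is over: lift the key out of the rotor's hub and hang it by its eye on the peg of the small clamp stand, letting go of it there. Then draw the green-capped tube out of its slanting bore, bring it upright, cap up, without ever laying it much flatter than it sat in the rotor, and hold it up still, its bottom end higher than the rotor and the caps in it, so it can be checked against the window. Finish while holding it up; leave the blue-capped balance tube in the rotor, the key on its peg, and the timer, bottle and tip box where they are.

Things in the scene. Friction and masses are not known exactly. Their poses are not given: they have to be found in the camera images.
- rotor: Fixed four-place angle rotor on its bench stand: solid grey body with a dished top, 256 mm across. Origin at the bench on its vertical axis, z up. Four aluminium-lined bores along its own +x, +y, -x, -y, mouths leaning in towards the axis. Green-capped tube in the +x bore, whose bottom points away from the robot (yaw within 0.6 rad); blue-capped in the -x bore; two empty.
- rotor_mouth (a point): Centre of the mouth of the +x bore: 62 mm from the rotor's axis, 98 mm above the bench. Every bore leans 35 degrees from vertical, 32 mm wide, 75 mm deep, in a liner 37 mm across that stands a little proud of the body. Axes as the rotor's.
- rotor_hub (a point): Centre of the hub's top, 85 mm above the bench on the rotor's axis. The hub is 48 mm across, with a round socket of 13 mm, 25 mm deep, for the key. Axes as the rotor's.
- tube: Green-capped 50 ml tube, loose, about 65 g: round body of 29 mm, flat bottom, 116 mm long in all; the green cap, 35 mm across, is its top 15 mm. Origin at the centre of its bottom, z along it towards the cap. In the rotor z leans 35 degrees towards the rotor's axis; the cap and 26 mm of body stand out of the bore.
- tube_cap (a point): Centre of the green cap, on the tube's axis, 108.5 mm from its bottom; axes as the tube's.
- balance: Blue-capped balance tube, same size and frame as the green-capped one, in the -x bore. It stays there. The highest point of either cap in the rotor is 0.14 m above the bench.
- key: Rotor key, loose, about 120 g, upright in the hub's socket: 10 mm steel shank, 26 mm collar resting on the hub, orange bow on top. Origin at the centre of its foot, which is 24 mm down the socket; z up to the bow. The bow is a plate 44 mm wide (its own y), 44 mm high, 8 mm thick (its own x), top 135 mm from the foot. Pulls straight up.
- key_eye (a point): Centre of the round eye, diameter 24 mm, that goes through the key's bow along x, 113 mm above the key's foot; axes as the key's (y across the bow, where fingers can grip it).
- stand: Short clamp stand, fixed: blue base 120 x 100 x 14 mm, upright rod, grey boss head 26 mm across, and a steel peg of diameter 8 mm that sticks out of the boss along the stand's own -x (towards the robot, within 0.4 rad), rising gently to a black ball of 12 mm at its end. Origin at the bench under the rod, z up; top at 192 mm.
- peg_root (a point): Point on the peg's centre line where it leaves the boss head, 13 mm from the rod's axis, 173.5 mm above the bench; axes as the stand's.
- peg_tip (a point): Centre of the ball at the peg's free end, 64 mm from the rod's axis, 186.5 mm above the bench; axes as the stand's.
- timer: White bench timer, 62 x 75 x 18 mm, loose, lying flat; origin under its centre. Leave it alone.
- reagent: White capped bottle, diameter 52 mm, 100 mm high, loose; origin under its centre. Leave it alone.
- tipbox: Pink pipette-tip box, 87 x 122 x 63 mm, loose; origin under its centre. Leave it alone.
Things that resemble listed ones, but are neither listed nor needed, are in the scene too. What is shaped like the balance but pink is not meant.

How it is judged:
By the outcome, as a careful person would: the job done as asked, in the order asked, and still so for the second after the job is handed in, while the arm keeps its last pose, push and grip.
It also fails if it takes over 53 s, if anything falls off the work surface, if the arm or the gripper's body presses on something with over 40 N, if the wrist force passes 120 N, or if a joint passes its speed limit or range.

## Working session

There is one attempt and no reset: what is moved stays moved. The work goes in short steps, Python scripts to look and compute and a tool call to move; the robot and the scene stay as the last step left them, time stands still between calls to the robot, and variables do not carry over. Pictures are saved under pics/ and viewed, at most 10 in all, crops included, and the job is handed in when it is done.

Besides the shell and the picture viewer there is one more tool, called after "Emit:" as a command line: name --argument value ..., lists and objects as JSON in quotes. apply_moves: Moves the arm, as the interface text tells. Its arguments: {"type":"object","properties":{"series":{"type":"array"},"hand":{"type":"number"},"grip_force":{"type":"number"}},"required":["series"]}

```bash
mkdir -p pics; ls
python3 - <<'E'
from bench import env
import cv2,pickle,numpy as np
d={}
for n in("scene","top"):
    c=env.camera(n);d[n]=c
    cv2.imwrite(f"pics/{n}0.png",c["image"][:,:,::-1])
    print(n,c["fx"],c["cx"],c["cy"],-c["R"].T@c["t"])
pickle.dump(d,open("cams.pkl","wb"))
s=env.get_state();print(s)
a=np.vstack([cv2.resize(d[n]["image"],None,fx=1.15,fy=.78) if 0 else d[n]["image"] for n in d])
E
```

```text
pics
scene 356.19045962445426 259.8720799423551 189.63285124215722 [1.32049653 0.27113003 0.84149558]
top 462.95229469808794 243.85078393909507 195.91069206515493 [0.46661446 0.01982439 1.28543657]
{'clock': 0.1, 'joints': array([-1.24320616e+00,  3.26892366e-01, -1.93457119e-01,  1.05198743e+00,
       -6.59086940e-06,  1.43660970e+00]), 'joint_vel': array([ 0.00109148, -0.00186565,  0.00275669, -0.00111437,  0.0004386 ,
        0.00263911]), 'joint_efforts': array([-1.37393101e-03, -4.44241977e+01,  2.63036388e+01,  7.94647203e-03,
       -2.70061182e-04,  5.35569711e-06]), 'position': array([ 0.24489018, -0.49188222,  0.213878  ]), 'eef_rot': array([-3.14006503e+00, -1.99575465e-04,  4.61776647e-01]), 'wrist_force': array([ 0.06556858,  0.63596062, -0.64656752]), 'moment': array([-0.00714991,  0.02559054, -0.05297466]), 'finger_force': 0.0, 'opening': 0.0852344094734479}
```

View pics/scene0.png

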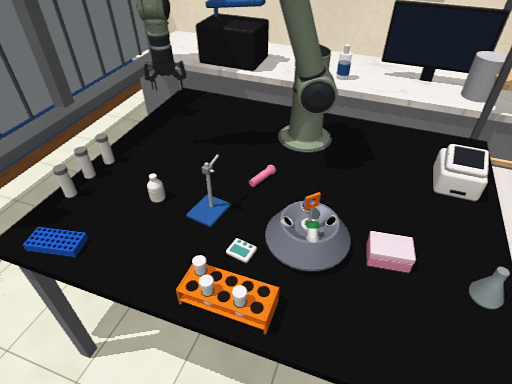

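View pics/top0.png

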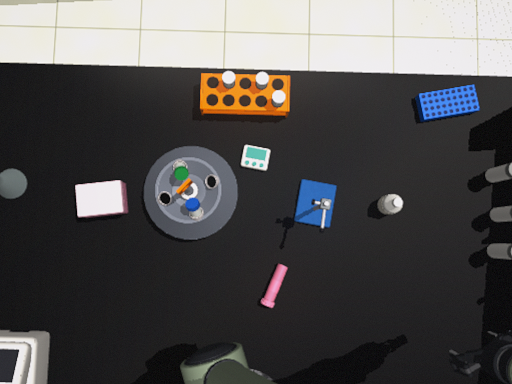

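The scene view shows the rotor at (308,235) with the orange bow at (312,201) and green cap at (312,226). It also shows the stand at (209,190) and the loose pink tube at (262,176), which is a look-alike. In the top view the rotor is at (190,192), green cap (181,173), blue cap (193,205), bow (183,186), stand (320,204), peg running (327,203)→(323,227), and pink look-alike (273,287).

The green-capped one in the rotor's far bore is the tube and the blue-capped near one is the balance. The pink lying one and the white-capped tubes in the orange rack are not meant. I'll confirm this in an enlarged crop.

```bash
cat > h.py <<'E'
import numpy as np,cv2,pickle
from scipy.spatial.transform import Rotation as Ro
def ray(c,u,v):
    d=np.array([(u-c["cx"])/c["fx"],(v-c["cy"])/c["fy"],1.]); return -c["R"].T@c["t"], c["R"].T@d
def onplane(c,u,v,z):
    o,d=ray(c,u,v); return o+d*(z-o[2])/d[2]
def tri(c1,p1,c2,p2):
    A=[];b=[]
    for c,p in((c1,p1),(c2,p2)):
        o,d=ray(c,*p);d/=np.linalg.norm(d);P=np.eye(3)-np.outer(d,d);A.append(P);b.append(P@o)
    x=np.linalg.lstsq(np.vstack(A),np.hstack(b),rcond=None)[0]; return x,np.linalg.norm(np.vstack(A)@x-np.hstack(b))
def proj(c,X):
    q=c["R"]@np.asarray(X)+c["t"]; return np.array([c["fx"]*q[0]/q[2]+c["cx"],c["fy"]*q[1]/q[2]+c["cy"]])
def mask(img,lo,hi,box):
    h=cv2.cvtColor(img,cv2.COLOR_RGB2HSV);m=cv2.inRange(h,lo,hi);z=np.zeros_like(m);x0,y0,x1,y1=box;z[y0:y1,x0:x1]=m[y0:y1,x0:x1];return z
def cen(m):
    v,u=np.nonzero(m);return np.array([u.mean(),v.mean()]),len(u)
E
python3 - <<'E'
from h import *
d=pickle.load(open("cams.pkl","rb"));T=d["top"];S=d["scene"]
for n,c,b in(("T",T,(140,140,245,245)),("S",S,(260,180,360,275))):
    for nm,lo,hi in(("green",(45,120,40),(80,255,255)),("blue",(105,120,40),(130,255,255)),("orange",(3,150,90),(20,255,255))):
        m=mask(c["image"],lo,hi,b)
        if m.any():
            p,k=cen(m);r=cv2.minAreaRect(np.argwhere(m)[:,::-1].astype(np.float32));print(n,nm,p,k,r)
            if n=="T": print(onplane(c,*p,{"green":.128,"blue":.128,"orange":.18}[nm]))
# rotor outline in top view
g=cv2.cvtColor(T["image"],cv2.COLOR_RGB2GRAY);m=((g>35)*255).astype(np.uint8)
m[:,:140]=0;m[:,240:]=0;m[:140]=0;m[245:]=0
cs,_=cv2.findContours(m,0,2);cn=max(cs,key=cv2.contourArea);e=cv2.fitEllipse(cn);print("rim",e,onplane(T,*e[0],0.03))
a=cv2.resize(T["image"][140:245,140:345],None,fx=3.9,fy=3.9,interpolation=2)[:, :800]
b=cv2.resize(S["image"][145:275,180:360],None,fx=4.2,fy=4.2,interpolation=2)
cv2.imwrite("pics/ct.png",a[:,:,::-1]);cv2.imwrite("pics/cs.png",b[:,:,::-1])
E
```

```text
T green [180.72       172.97333333] 150 ((180.5, 173.0), (12.0, 13.0), 90.0)
[0.62597208 0.17391251 0.128     ]
T blue [192.09090909 204.08441558] 154 ((192.0, 204.0), (12.0, 14.0), 90.0)
[0.54825218 0.14235188 0.128     ]
T orange [183.96039604 186.11881188] 101 ((183.75001525878906, 186.25001525878906), (5.656853675842285, 17.677669525146484), 45.0)
[0.58723496 0.15795852 0.18      ]
S green [312.07792208 224.33766234] 77 ((312.0, 224.0), (6.0, 12.0), 90.0)
S blue [306.85714286 201.28571429] 21 ((308.0, 202.0), (8.0, 10.0), 90.0)
S orange [312.14606742 200.15168539] 178 ((312.0000305175781, 200.50001525878906), (12.965337753295898, 19.922346115112305), 71.56504821777344)
rim ((198.61997985839844, 189.2947540283203), (106.5357666015625, 116.58843231201172), 133.662353515625) [0.59603308 0.13647752 0.03      ]
```

View pics/ct.png

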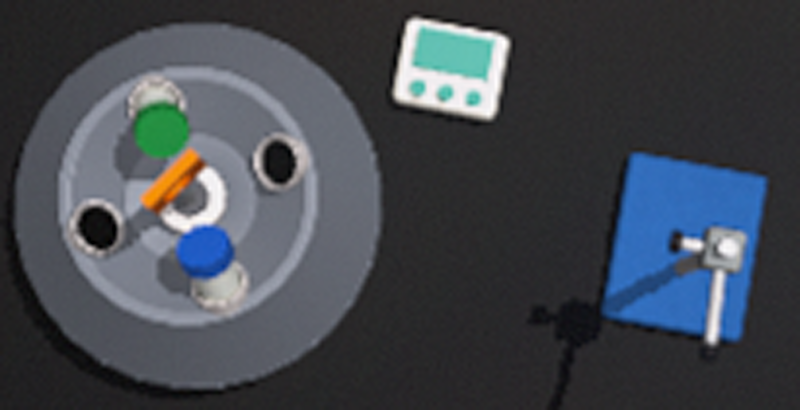

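View pics/cs.png

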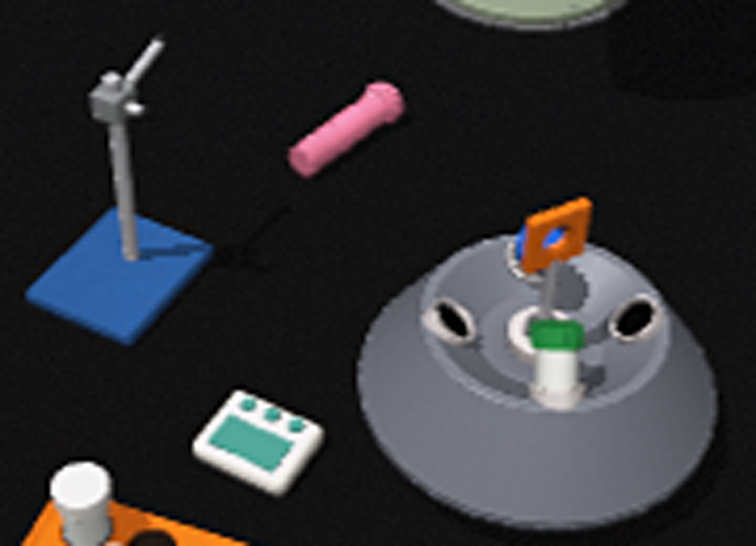

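The crops confirm the targets. The green cap sits in the rotor's far bore at (162,128) and the blue cap at (205,250). The bow runs from (150,200) to (200,158), and the peg from (722,262) to its ball at (708,350).

Run:
```python
from h import *
d=pickle.load(open("cams.pkl","rb"));T=d["top"];S=d["scene"]
t=lambda x,y:(140+x/3.9-.37,140+y/3.9-.37)
s=lambda x,y:(180+x/4.2-.38,145+y/4.2-.38)
print("ball",tri(T,t(708,350),S,s(160,42)),onplane(T,*t(708,350),.1865),onplane(S,*s(160,42),.1865))
print("rodtop",tri(T,t(729,247),S,s(113,78)),onplane(T,*t(729,247),.192))
for a in((148,207),(200,155)):print("T",onplane(T,*t(*a),.19))
for a in((526,213),(589,198)):print("S top",onplane(S,*s(*a),.196))
for a in((523,270),(590,240)):print("S bot",onplane(S,*s(*a),.152))
print("S eye",onplane(S,*s(556,238),.174), "bow c",onplane(S,312.15,200.15,.174))
c=np.array([.5871,.1581])
for n,z in(("green",.1316),("blue",.1316)):pass
h=cv2.cvtColor(T["image"],cv2.COLOR_RGB2HSV)
# base of stand
m=mask(T["image"],(100,150,60),(115,255,255),(280,170,350,240));r=cv2.minAreaRect(np.argwhere(m)[:,::-1].astype(np.float32))
P=np.array([onplane(T,*p,.014) for p in cv2.boxPoints(r)]);print("base",P.mean(0),np.round(P,3).tolist())
print(proj(T,[.5871,.1581,.085]),proj(S,[.5871,.1581,.085]))
```

```text
ball (array([ 0.49213329, -0.17073282,  0.18463829]), np.float64(0.002060412258413923)) [ 0.49261219 -0.17179077  0.1865    ] [ 0.49427465 -0.16798022  0.1865    ]
rodtop (array([ 0.55423224, -0.18011732,  0.19173235]), np.float64(0.004159534121807276)) [ 0.55532845 -0.18285247  0.192     ]
T [0.56998497 0.17122648 0.19      ]
T [0.60276361 0.14080891 0.19      ]
S top [0.59603253 0.14206965 0.196     ]
S top [0.56703524 0.17710368 0.196     ]
S bot [0.6026922  0.14586215 0.152     ]
S bot [0.5581168  0.18105714 0.152     ]
S eye [0.58843324 0.1624864  0.174     ] bow c [0.58373656 0.16175837 0.174     ]
base [ 0.56931594 -0.18426948  0.014     ] [[0.517, -0.125, 0.014], [0.637, -0.144, 0.014], [0.622, -0.244, 0.014], [0.502, -0.224, 0.014]]
[188.30783079 190.2518773 ] [307.50717233 222.93105267]
```

Emit:
apply_moves --series '[{"dz":-3},{"dz":-3},{"dz":-3,"dx":1.5,"dy":-1.1},{"dx":2.9,"dy":-2.1},{"dx":2.9,"dy":-2.1},{"dx":2.9,"dy":-2.1},{"dx":2.9,"dy":-2.1},{"dx":2.9,"dy":-2.1},{"dx":2.9,"dy":-2.1},{"dx":2.9,"dy":-2.1}]' --hand 6.8

```text
invalid input at $.series[0]: expected keys dx, dy, dz, yaw
```

Emit:
apply_moves --series '[{"dx":2.9,"dy":-2.1},{"dx":2.9,"dy":-2.1},{"dx":2.9,"dy":-2.1},{"dx":2.9,"dy":-2.1},{"dx":2.9,"dy":-2.1},{"dx":2.9,"dy":-2.1},{"dx":2.9,"dy":-2.1},{"dx":2.9,"dy":-2.1},{"dx":2.9,"dy":-2.1},{"dx":2.9,"dy":-2.1}]'

```text
invalid input at $.series[0]: expected keys dx, dy, dz, yaw
```

Emit:
apply_moves --series '[{"yaw":-0.113},{"yaw":-0.113},{"yaw":-0.113},{"dx":0},{"dx":0}]'

```text
invalid input at $.series[0]: expected keys dx, dy, dz, yaw
```

```bash
cat >> h.py <<'E'
def totarget(env,X):
    s=env.get_state();R=Ro.from_euler("xyz",s["eef_rot"]).as_matrix()
    print("t",round(s["clock"],2),"pos",s["position"].round(4),"rot",s["eef_rot"].round(3),"j",s["joints"].round(2),"F",s["wrist_force"].round(1),"op",round(s["opening"],4),"ff",round(s["finger_force"],1))
    print("shift cm",(100*R.T@(np.array(X)-s["position"])).round(2))
E
python3 - <<'E'
from h import *
from bench import env
totarget(env,[.587,.158,.178])
s=env.get_state();c=env.camera("wrist");print({k:v for k,v in c.items() if k!="image"})
R=Ro.from_euler("xyz",s["eef_rot"]).as_matrix()
m=mask(c["image"],(3,150,60),(20,255,255),(0,0,512,384))
cs,_=cv2.findContours(m,0,2)
for k in cs:
    if cv2.contourArea(k)>80:print(cv2.contourArea(k),cv2.minAreaRect(k))
cv2.imwrite("pics/w1.png",c["image"][:,:,::-1])
E
```

```text
t 0.1 pos [ 0.2449 -0.4919  0.2139] rot [-3.14  -0.     0.462] j [-1.24  0.33 -0.19  1.05 -0.    1.44] F [ 0.1  0.6 -0.6] op 0.0852 ff 0.0
shift cm [ 59.58 -42.93   3.67]
{'fx': 297.3186396354542, 'fy': 297.3186396354542, 'cx': 253.6390798683134, 'cy': 195.9701420864991, 'tool_from_camera': array([[-3.71815374e-04, -9.47298302e-01, -3.20352601e-01,
         8.24070528e-02],
       [ 9.99997293e-01, -1.08802849e-03,  2.05671242e-03,
        -5.42006924e-04],
       [-2.29687294e-03, -3.20350969e-01,  9.47296142e-01,
        -1.58566895e-01],
       [ 0.00000000e+00,  0.00000000e+00,  0.00000000e+00,
         1.00000000e+00]])}
```

View pics/w1.png

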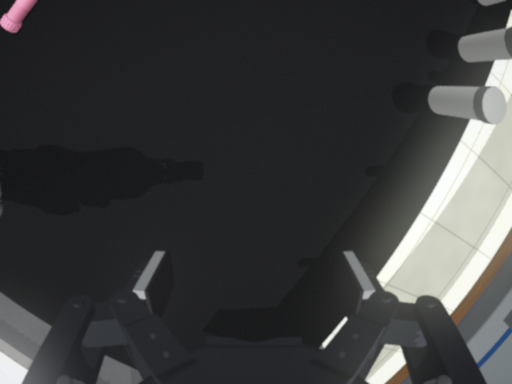

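The moves were refused because every row needs all four keys. The wrist view shows the fingers at (155,275) and (360,275), with no target in view yet.

Emit:
apply_moves --series '[{"dx":0,"dy":0,"dz":-3,"yaw":0},{"dx":0,"dy":0,"dz":-3,"yaw":0},{"dx":1.5,"dy":-1.1,"dz":-3,"yaw":0},{"dx":2.9,"dy":-2.1,"dz":0,"yaw":0},{"dx":2.9,"dy":-2.1,"dz":0,"yaw":0},{"dx":2.9,"dy":-2.1,"dz":0,"yaw":0},{"dx":2.9,"dy":-2.1,"dz":0,"yaw":0},{"dx":2.9,"dy":-2.1,"dz":0,"yaw":0},{"dx":2.9,"dy":-2.1,"dz":0,"yaw":0},{"dx":2.9,"dy":-2.1,"dz":0,"yaw":0}]' --hand 6.8

```text
clock: 0.98
position: [0.3701, -0.2521, 0.3045]
eef_rot: [-3.141, -0.0, 0.461]
wrist_force: [0.8, 0.4, -0.2]
opening: 0.0682
finger_force: 0.0
```

Emit:
apply_moves --series '[{"dx":2.9,"dy":-2.1,"dz":0,"yaw":0},{"dx":2.9,"dy":-2.1,"dz":0,"yaw":0},{"dx":2.9,"dy":-2.1,"dz":0,"yaw":0},{"dx":2.9,"dy":-2.1,"dz":0,"yaw":0},{"dx":2.9,"dy":-2.1,"dz":0,"yaw":0},{"dx":2.9,"dy":-2.1,"dz":0,"yaw":0},{"dx":2.9,"dy":-2.1,"dz":0,"yaw":0},{"dx":2.9,"dy":-2.1,"dz":0,"yaw":0},{"dx":2.9,"dy":-2.1,"dz":0,"yaw":0},{"dx":2.9,"dy":-2.1,"dz":0,"yaw":0}]'

```text
clock: 1.82
position: [0.5362, 0.0652, 0.3044]
eef_rot: [-3.142, 0.0, 0.462]
wrist_force: [0.7, -0.4, -0.5]
opening: 0.0677
finger_force: 0.0
```

Emit:
apply_moves --series '[{"dx":0,"dy":0,"dz":0,"yaw":-0.113},{"dx":0,"dy":0,"dz":0,"yaw":-0.113},{"dx":0,"dy":0,"dz":0,"yaw":-0.113},{"dx":0,"dy":0,"dz":0,"yaw":0},{"dx":0,"dy":0,"dz":0,"yaw":0}]'

```text
clock: 2.23
position: [0.5357, 0.0635, 0.3043]
eef_rot: [-3.141, 0.0, 0.798]
wrist_force: [0.5, -0.0, 0.5]
opening: 0.0676
finger_force: 0.0
```

```bash
cat >> h.py <<'E'
def wrist(env,name=None):
    s=env.get_state();c=env.camera("wrist");R=Ro.from_euler("xyz",s["eef_rot"]).as_matrix();M=c["tool_from_camera"]
    if name:cv2.imwrite(name,c["image"][:,:,::-1])
    def r(u,v):
        x,y=u-c["cx"],v-c["cy"];q=np.hypot(x,y);th=q/c["fx"];d=np.array([np.sin(th)*x/q,np.sin(th)*y/q,np.cos(th)])
        return s["position"]+R@M[:3,3],R@M[:3,:3]@d
    def pl(u,v,z):
        o,d=r(u,v);return o+d*(z-o[2])/d[2]
    return c["image"],pl,r
E
python3 - <<'E'
from h import *
from bench import env
totarget(env,[.587,.158,.178])
im,pl,_=wrist(env,"pics/w2.png")
m=mask(im,(3,150,60),(20,255,255),(0,0,512,384))
cs,_=cv2.findContours(m,0,2)
for k in cs:
    if cv2.contourArea(k)>80:
        r=cv2.minAreaRect(k);print(cv2.contourArea(k),r,pl(*r[0],.18))
E
```

```text
t 2.23 pos [0.5357 0.0635 0.3043] rot [-3.141  0.     0.798] j [-0.02  0.26 -0.05  1.26  0.    2.32] F [ 0.5 -0.   0.5] op 0.0676 ff 0.0
shift cm [10.35 -2.92 12.63]
387.0 ((219.03302001953125, 76.25943756103516), (9.64306354522705, 48.258758544921875), 87.51044464111328) [0.58561539 0.16081215 0.18      ]
6324.5 ((420.1219787597656, 43.402435302734375), (160.39047241210938, 69.65350341796875), 51.34019470214844) [0.76546738 0.05287846 0.18      ]
```

View pics/w2.png

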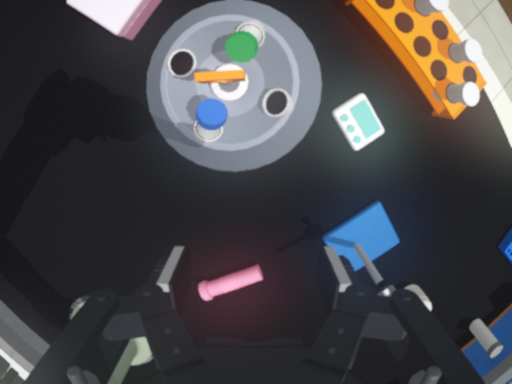

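The wrist view shows the bow at (219,76), green cap (241,46), blue cap (210,113), the peg from (360,245) to (385,292), and the pink look-alike at (231,283).

Emit:
apply_moves --series '[{"dx":2.6,"dy":-0.73,"dz":1,"yaw":0},{"dx":2.6,"dy":-0.73,"dz":1,"yaw":0},{"dx":2.6,"dy":-0.73,"dz":1,"yaw":0},{"dx":2.6,"dy":-0.73,"dz":1,"yaw":0},{"dx":0,"dy":0,"dz":1,"yaw":0},{"dx":0,"dy":0,"dz":1,"yaw":0},{"dx":0,"dy":0,"dz":0,"yaw":0},{"dx":0,"dy":0,"dz":0,"yaw":0}]'

```text
clock: 2.95
position: [0.5864, 0.1573, 0.2441]
eef_rot: [-3.141, 0.002, 0.799]
wrist_force: [-0.1, 0.2, -0.4]
opening: 0.068
finger_force: 0.0
```

Run:
```python
from h import *
from bench import env
totarget(env,[.587,.158,.178])
im,pl,_=wrist(env,"pics/w3.png")
m=mask(im,(3,150,60),(20,255,255),(100,100,400,384))
cs,_=cv2.findContours(m,0,2)
for k in cs:
    if cv2.contourArea(k)>80:
        r=cv2.minAreaRect(k);print(cv2.contourArea(k),r)
        k=k[:,0]
        # top-edge: bow's visible extreme left/right
        for p in cv2.boxPoints(r):print(p,pl(*p,.196).round(4),pl(*p,.174).round(4))
```

```text
t 2.95 pos [0.5864 0.1573 0.2441] rot [-3.141e+00  2.000e-03  7.990e-01] j [ 0.14  0.42  0.02  1.17 -0.    2.48] F [-0.1  0.2 -0.4] op 0.068 ff 0.0
shift cm [ 0.1  -0.    6.61]
913.5 ((251.37197875976562, 200.86656188964844), (23.51665496826172, 57.09889221191406), 88.69805145263672)
[222.56273 189.75995] [0.5821 0.1857 0.196 ] [0.5755 0.1823 0.174 ]
[279.6469  188.46259] [0.6127 0.1573 0.196 ] [0.6093 0.1509 0.174 ]
[280.1812  211.97318] [0.6004 0.1434 0.196 ] [0.5958 0.1355 0.174 ]
[223.09705 213.27054] [0.569  0.1725 0.196 ] [0.561  0.1678 0.174 ]
```

View pics/w3.png

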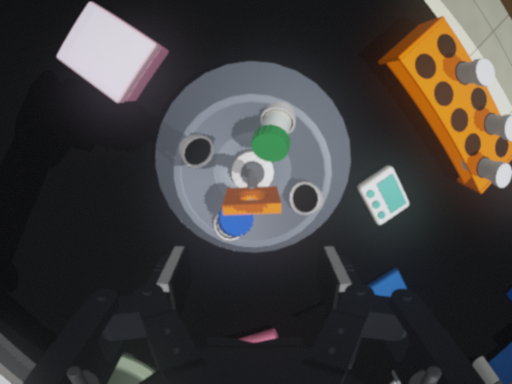

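The wrist view shows the bow at (251,201), centred between the fingertips at (172,255) and (338,255). The remaining offset is about 1 mm and 0.02 rad, so I can descend and grip.

Emit:
apply_moves --series '[{"dx":0.1,"dy":0,"dz":1,"yaw":-0.02},{"dx":0.1,"dy":0,"dz":1.2,"yaw":0},{"dx":0,"dy":0,"dz":1.2,"yaw":0},{"dx":0,"dy":0,"dz":1.2,"yaw":0},{"dx":0,"dy":0,"dz":1.2,"yaw":0},{"dx":0,"dy":0,"dz":1,"yaw":0},{"dx":0,"dy":0,"dz":0,"yaw":0}]'

```text
clock: 3.58
position: [0.5874, 0.1591, 0.1745]
eef_rot: [-3.14, 0.002, 0.82]
wrist_force: [-0.5, 0.3, -0.1]
opening: 0.068
finger_force: 0.0
```

Emit:
apply_moves --series '[{"dx":0,"dy":0,"dz":0,"yaw":0},{"dx":0,"dy":0,"dz":0,"yaw":0},{"dx":0,"dy":0,"dz":0,"yaw":0},{"dx":0,"dy":0,"dz":0,"yaw":0},{"dx":0,"dy":0,"dz":0,"yaw":0},{"dx":0,"dy":0,"dz":0,"yaw":0},{"dx":0,"dy":0,"dz":0,"yaw":0}]' --hand 3.5 --grip_force 50

```text
clock: 4.17
position: [0.59, 0.1607, 0.1792]
eef_rot: [3.14, -0.004, 0.821]
wrist_force: [-2.3, 0.9, 6.6]
opening: 0.0351
finger_force: 3.5
```

Run:
```python
from h import *
from bench import env
totarget(env,[.587,.158,.178])
im,pl,_=wrist(env)
S=env.camera("scene")["image"];T=env.camera("top")["image"]
a=cv2.resize(im[130:330,130:390],(400,308));b=cv2.resize(S[160:260,260:360],(400,400),interpolation=2);c=cv2.resize(T[150:230,140:220],(400,308),interpolation=2)
o=np.zeros((600,800,3),np.uint8);o[:308,:400]=a;o[:400,400:]=b;o[290:598,:400]=c
cv2.imwrite("pics/m4.png",o[:,:,::-1])
```

```text
t 4.17 pos [0.59   0.1607 0.1792] rot [ 3.14  -0.004  0.821] j [ 0.14  0.46 -0.08  1.02  0.    2.46] F [-2.3  0.9  6.6] op 0.0351 ff 3.5
shift cm [-0.4  -0.04  0.12]
```

View pics/m4.png

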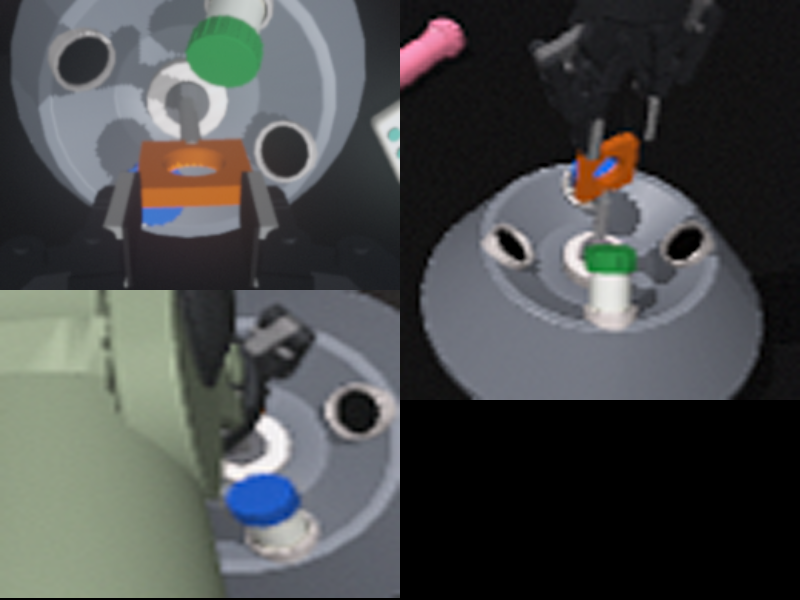

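The scene crop (upper right) shows the bow at (607,167), still upright in the hub, with the fingers beside it. The reported 35 mm opening doesn't fit a 44 mm bow, so I'll check by closing fully.

Emit:
apply_moves --series '[{"dx":0,"dy":0,"dz":0,"yaw":0},{"dx":0,"dy":0,"dz":0,"yaw":0},{"dx":0,"dy":0,"dz":0,"yaw":0}]'

```text
clock: 4.57
position: [0.59, 0.1606, 0.1792]
eef_rot: [3.14, -0.004, 0.821]
wrist_force: [-1.3, 1.2, 6.3]
opening: 0.0352
finger_force: 3.5
```

Run:
```python
from h import *
from bench import env
totarget(env,[.587,.158,.178])
im,pl,_=wrist(env)
S=env.camera("scene")["image"]
cv2.imwrite("pics/m5.png",np.hstack([cv2.resize(im[130:330,150:350],(400,400),interpolation=2),cv2.resize(S[150:220,270:340],(400,400),interpolation=2)])[:,:,::-1])
```

```text
t 4.57 pos [0.59   0.1606 0.1792] rot [ 3.14  -0.004  0.821] j [ 0.14  0.46 -0.08  1.02  0.    2.46] F [-1.3  1.2  6.3] op 0.0352 ff 3.5
shift cm [-0.4  -0.04  0.12]
```

View pics/m5.png

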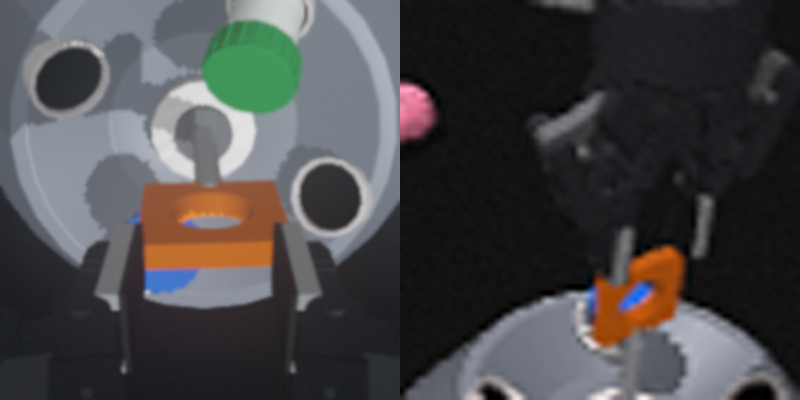

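The paired view shows the bow still upright, with the fingers near it. In the wrist panel the bow's bottom edge runs (145..272,268) and the fingertips are at (125,225) and (285,225). Next I'll triangulate the bow's corners to see where it now sits relative to the pads.

Run:
```python
from h import *
from bench import env
S=pickle.load(open("cams.pkl","rb"))["scene"]
im,pl,r=wrist(env)
s=env.get_state();R=Ro.from_euler("xyz",s["eef_rot"]).as_matrix()
def t2(sp,wp):
    A=[];b=[]
    for o,d in(ray(S,270+(sp[0]-400)/5.714,150+sp[1]/5.714),r(150+wp[0]/2,130+wp[1]/2)):
        d=d/np.linalg.norm(d);P=np.eye(3)-np.outer(d,d);A.append(P);b.append(P@o)
    A=np.vstack(A);b=np.hstack(b);x=np.linalg.lstsq(A,b,rcond=None)[0];return x,np.linalg.norm(A@x-b)
for n,a,b in(("top+y",(597,282),(275,240)),("top-y",(683,248),(145,240)),("bot+y",(597,345),(287,185)),("bot-y",(683,300),(143,185)),("tip+y",(622,282),(285,225)),("tip-y",(703,255),(125,225))):
    x,e=t2(a,b);print(n,x.round(4),"err",round(e,4),"tool",(1000*R.T@(x-s["position"])).round(1))
```

```text
top+y [0.6022 0.1444 0.186 ] err 0.0017 tool [-3.5 20.  -6.8]
top-y [0.5842 0.1785 0.2051] err 0.0009 tool [  9.2 -16.4 -25.9]
bot+y [0.612  0.147  0.1573] err 0.0032 tool [ 4.9 25.4 22. ]
bot-y [0.5815 0.1816 0.1704] err 0.0015 tool [  9.5 -20.5   8.8]
tip+y [0.6122 0.1559 0.2007] err 0.0018 tool [ 11.8  19.5 -21.4]
tip-y [0.5837 0.1866 0.2042] err 0.0035 tool [ 14.8 -22.2 -25. ]
```

Run:
```python
from h import *
from bench import env
c=env.camera("wrist");M=np.linalg.inv(c["tool_from_camera"]);s=env.get_state();R=Ro.from_euler("xyz",s["eef_rot"]).as_matrix()
S=pickle.load(open("cams.pkl","rb"))["scene"]
def w(p):
    q=M[:3,:3]@np.array(p)+M[:3,3];t=np.arctan2(np.hypot(q[0],q[1]),q[2]);k=c["fx"]*t/np.hypot(q[0],q[1])
    a=np.array([c["cx"]+k*q[0],c["cy"]+k*q[1]]);b=proj(S,s["position"]+R@np.array(p))
    return ((a-[150,130])*2).round(),((b-[270,150])*5.714+[400,0]).round()
for p in((.011,.0175,.014),(.011,-.0175,.014),(.011,.0175,-.024),(.011,-.0175,-.024),(0,0,0),(.011,.022,-.0),(.011,-.022,0)):print(p,*w(p))
X=np.array([.587,.159,0])
for a in(.196,.152):
  for y in(.022,-.022):
    P=X+R@[.004,y,0]+[0,0,0];P[2]=a
    print(a,y,*w(R.T@(P-s["position"])))
```

```text
(0.011, 0.0175, 0.014) [263. 171.] [616. 333.]
(0.011, -0.0175, 0.014) [152. 171.] [676. 310.]
(0.011, 0.0175, -0.024) [276. 228.] [623. 274.]
(0.011, -0.0175, -0.024) [140. 228.] [686. 252.]
(0, 0, 0) [208. 223.] [637. 286.]
(0.011, 0.022, -0.0) [283. 189.] [610. 314.]
(0.011, -0.022, 0) [133. 190.] [688. 286.]
0.196 0.022 [284. 248.] [604. 274.]
0.196 -0.022 [124. 248.] [681. 247.]
0.152 0.022 [269. 184.] [596. 341.]
0.152 -0.022 [140. 185.] [671. 314.]
```

The visible pad ends project about 35 mm further back than the nominal tips. The fingers therefore closed on top of the bow, which also explains the 6 N upward force. I'll open, go 25 mm lower (clear under either reading) and close again.

Emit:
apply_moves --series '[{"dx":0,"dy":0,"dz":-0.5,"yaw":0},{"dx":0,"dy":0,"dz":0,"yaw":0},{"dx":0,"dy":0,"dz":0,"yaw":0},{"dx":0,"dy":0,"dz":0,"yaw":0},{"dx":0,"dy":0,"dz":0,"yaw":0}]' --hand 7.0

```text
clock: 5.18
position: [0.5886, 0.1597, 0.1814]
eef_rot: [-3.141, 0.0, 0.821]
wrist_force: [1.3, -0.1, 0.3]
opening: 0.0701
finger_force: 0.0
```

Run:
```python
from h import *
from bench import env
totarget(env,[.587,.159,.155])
im,pl,_=wrist(env)
m=mask(im,(3,150,60),(20,255,255),(100,100,400,384))
cs,_=cv2.findContours(m,0,2);k=max(cs,key=cv2.contourArea);print(cv2.contourArea(k),cv2.approxPolyDP(k,3,True)[:,0].tolist())
S=env.camera("scene");m=mask(S["image"],(3,150,90),(20,255,255),(260,180,360,275));p=cen(m);print(p)
g=cv2.cvtColor(im,cv2.COLOR_RGB2GRAY);cv2.imwrite("pics/w6.png",im[:,:,::-1])
# light-grey low-saturation pad blobs near the fingers
h=cv2.cvtColor(im,cv2.COLOR_RGB2HSV);m=((h[...,1]<25)&(h[...,2]>100)).astype(np.uint8)*255;m[:215]=0
cs,_=cv2.findContours(m,0,2)
for k in cs:
    if cv2.contourArea(k)>60:print("grey",cv2.approxPolyDP(k,3,True)[:,0].tolist()[:8])
```

```text
t 5.18 pos [0.5886 0.1597 0.1814] rot [-3.141  0.     0.821] j [ 0.14  0.46 -0.08  1.03 -0.    2.46] F [ 1.3 -0.1  0.3] op 0.0701 ff 0.0
shift cm [-0.16 -0.07  2.64]
2718.5 [[221, 220], [212, 248], [213, 259], [288, 259], [281, 220]]
(array([311.4251497 , 200.52095808]), 167)
grey [[328, 246], [345, 292], [353, 283], [334, 246]]
grey [[181, 247], [173, 246], [154, 284], [162, 292], [166, 291], [164, 282]]
grey [[375, 215], [393, 249], [427, 227], [422, 215], [425, 224], [407, 236], [397, 215], [387, 220]]
grey [[288, 217], [293, 223], [289, 225], [294, 225], [293, 230], [308, 245], [326, 243], [337, 229]]
grey [[203, 250], [207, 267], [214, 273], [226, 274], [217, 270], [207, 257], [218, 218], [282, 216]]
```

Emit:
apply_moves --series '[{"dx":-0.1,"dy":0,"dz":0.7,"yaw":0},{"dx":0,"dy":0,"dz":0.7,"yaw":0},{"dx":0,"dy":0,"dz":0.7,"yaw":0},{"dx":0,"dy":0,"dz":0.5,"yaw":0},{"dx":0,"dy":0,"dz":0,"yaw":0},{"dx":0,"dy":0,"dz":0,"yaw":0}]'

```text
clock: 5.78
position: [0.5876, 0.1591, 0.1549]
eef_rot: [-3.141, 0.001, 0.821]
wrist_force: [0.3, 1.1, 0.2]
opening: 0.07
finger_force: 0.0
```

Emit:
apply_moves --series '[{"dx":0,"dy":0,"dz":0,"yaw":0},{"dx":0,"dy":0,"dz":0,"yaw":0},{"dx":0,"dy":0,"dz":0,"yaw":0},{"dx":0,"dy":0,"dz":0,"yaw":0},{"dx":0,"dy":0,"dz":0,"yaw":0},{"dx":0,"dy":0,"dz":0,"yaw":0}]' --hand 3.5 --grip_force 50

```text
clock: 6.28
position: [0.5884, 0.1593, 0.1562]
eef_rot: [3.141, -0.001, 0.821]
wrist_force: [-1.1, 1.3, 4.8]
opening: 0.0428
finger_force: 51.1
```

The bow is now held: opening 42.8 mm at 51 N. Lifting straight up.

Emit:
apply_moves --series '[{"dx":0,"dy":0,"dz":-0.7,"yaw":0},{"dx":0,"dy":0,"dz":-0.9,"yaw":0},{"dx":0,"dy":0,"dz":-0.9,"yaw":0},{"dx":0,"dy":0,"dz":-1.2,"yaw":0},{"dx":0,"dy":0,"dz":-1.4,"yaw":0},{"dx":0,"dy":0,"dz":-1.4,"yaw":0},{"dx":0,"dy":0,"dz":-1.4,"yaw":0},{"dx":0,"dy":0,"dz":-1.4,"yaw":0},{"dx":0,"dy":0,"dz":-1.2,"yaw":0},{"dx":0,"dy":0,"dz":0,"yaw":0}]'

```text
clock: 7.12
position: [0.5895, 0.1592, 0.2641]
eef_rot: [3.138, -0.004, 0.821]
wrist_force: [0.8, 0.1, -1.2]
opening: 0.043
finger_force: 51.0
```

Run:
```python
from h import *
from bench import env
totarget(env,[.44,-.16,.26])
im,pl,_=wrist(env)
S=env.camera("scene");T=env.camera("top")
m=mask(S["image"],(3,150,90),(20,255,255),(250,120,380,230));a,n=cen(m);k=max(cv2.findContours(m,0,2)[0],key=cv2.contourArea)
print(a,n,cv2.approxPolyDP(k,2,True)[:,0].tolist(),onplane(S,*a,.28))
m=mask(im,(3,150,60),(20,255,255),(150,100,350,384));k=max(cv2.findContours(m,0,2)[0],key=cv2.contourArea);print(cv2.approxPolyDP(k,3,True)[:,0].tolist())
cv2.imwrite("pics/m7.png",S["image"][:,:,::-1])
```

```text
t 7.12 pos [0.5895 0.1592 0.2641] rot [ 3.138 -0.004  0.821] j [ 0.14  0.41  0.06  1.22 -0.    2.46] F [ 0.8  0.1 -1.2] op 0.043 ff 51.0
shift cm [-33.55  10.83   0.32]
[316.84180791 170.62146893] 177 [[323, 161], [313, 164], [312, 171], [316, 167], [319, 169], [315, 174], [308, 176], [308, 180], [322, 175]] [0.58641116 0.16350107 0.28      ]
[[218, 235], [209, 272], [210, 287], [298, 284], [299, 272], [287, 234], [259, 234], [255, 238]]
```

The key came up with the gripper, and the eye sits about 18 mm above the TCP. Carrying it to in front of the peg.

Emit:
apply_moves --series '[{"dx":-1.3,"dy":0.5,"dz":0,"yaw":0},{"dx":-2.6,"dy":0.9,"dz":0,"yaw":0},{"dx":-2.6,"dy":0.9,"dz":0,"yaw":0},{"dx":-2.6,"dy":0.9,"dz":0,"yaw":0},{"dx":-2.6,"dy":0.9,"dz":0,"yaw":0},{"dx":-2.6,"dy":0.9,"dz":0,"yaw":0},{"dx":-2.6,"dy":0.9,"dz":0,"yaw":0},{"dx":-2.6,"dy":0.9,"dz":0,"yaw":0},{"dx":-2.6,"dy":0.9,"dz":0,"yaw":0},{"dx":-2.6,"dy":0.9,"dz":0,"yaw":0}]'

```text
clock: 8.1
position: [0.4807, -0.0816, 0.2597]
eef_rot: [-3.14, 0.001, 0.821]
wrist_force: [0.5, -1.0, -1.1]
opening: 0.0429
finger_force: 50.9
```

Emit:
apply_moves --series '[{"dx":-2.6,"dy":0.9,"dz":0,"yaw":0},{"dx":-2.6,"dy":0.9,"dz":0,"yaw":0},{"dx":-2.6,"dy":0.9,"dz":0,"yaw":0},{"dx":-0.8,"dy":0.3,"dz":0,"yaw":0.12},{"dx":0,"dy":0,"dz":0,"yaw":0.12},{"dx":0,"dy":0,"dz":0,"yaw":0.12},{"dx":0,"dy":0,"dz":0,"yaw":0.12},{"dx":0,"dy":0,"dz":0,"yaw":0.12},{"dx":0,"dy":0,"dz":0,"yaw":0.12},{"dx":0,"dy":0,"dz":0,"yaw":0.12}]'

```text
clock: 8.93
position: [0.4446, -0.1637, 0.2596]
eef_rot: [-3.141, 0.002, -0.026]
wrist_force: [-0.1, 0.3, -1.5]
opening: 0.0428
finger_force: 51.0
```

Emit:
apply_moves --series '[{"dx":0,"dy":0,"dz":0,"yaw":0.12},{"dx":0,"dy":0,"dz":0,"yaw":0.02},{"dx":0,"dy":0,"dz":0,"yaw":0},{"dx":0,"dy":0,"dz":0,"yaw":0}]'

```text
clock: 9.27
position: [0.4453, -0.1636, 0.2602]
eef_rot: [-3.141, 0.001, -0.157]
wrist_force: [-0.6, -0.3, -0.9]
opening: 0.0428
finger_force: 51.0
```

Run:
```python
from h import *
from bench import env
totarget(env,[.4474,-.1635,.1685])
im,pl,_=wrist(env,"pics/w8.png")
S=env.camera("scene")["image"];T=env.camera("top")["image"]
m=mask(im,(3,150,60),(20,255,255),(150,100,350,384));k=max(cv2.findContours(m,0,2)[0],key=cv2.contourArea);print(cv2.approxPolyDP(k,3,True)[:,0].tolist())
# peg/ball in wrist: project expected
s=env.get_state();R=Ro.from_euler("xyz",s["eef_rot"]).as_matrix();c=env.camera("wrist");M=np.linalg.inv(c["tool_from_camera"])
for X in((.4928,-.1708,.1865),(.5432,-.179,.1735),(.556,-.181,.192)):
    q=M[:3,:3]@(R.T@(np.array(X)-s["position"]))+M[:3,3];t=np.arctan2(np.hypot(q[0],q[1]),q[2]);k=c["fx"]*t/np.hypot(q[0],q[1]);print(X,c["cx"]+k*q[0],c["cy"]+k*q[1])
a=cv2.resize(im[40:300,140:370],(400,452));b=cv2.resize(S[120:230,180:290],(400,400),interpolation=2)
o=np.zeros((452,800,3),np.uint8);o[:,:400]=a;o[:400,400:]=b;cv2.imwrite("pics/m8.png",o[:,:,::-1])
```

```text
t 9.27 pos [ 0.4453 -0.1636  0.2602] rot [-3.141e+00  1.000e-03 -1.570e-01] j [-0.51  0.16 -0.3   1.12 -0.    2.79] F [-0.6 -0.3 -0.9] op 0.0428 ff 51.0
shift cm [ 0.21 -0.04  9.17]
[[290, 234], [268, 232], [256, 238], [243, 233], [218, 234], [209, 271], [210, 287], [297, 285], [299, 272]]
(0.4928, -0.1708, 0.1865) 253.19376213611775 143.1504104780944
(0.5432, -0.179, 0.1735) 253.34662003743063 79.32204445174165
(0.556, -0.181, 0.192) 253.31890497942047 60.9025346896162
```

View pics/m8.png

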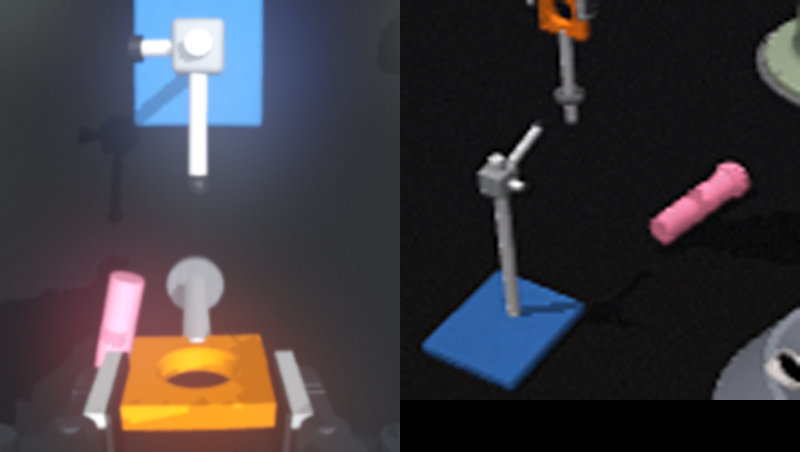

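The left panel (wrist) shows the peg at column 198 with its ball at (198,185), in line with the eye at (197,365). The right panel (scene) shows the key held upright above and in front of the peg. Lowering to peg height.

Emit:
apply_moves --series '[{"dx":0,"dy":0,"dz":1,"yaw":0},{"dx":0,"dy":0,"dz":1.5,"yaw":0},{"dx":0,"dy":0,"dz":1.5,"yaw":0},{"dx":0,"dy":0,"dz":1.5,"yaw":0},{"dx":0,"dy":0,"dz":1.5,"yaw":0},{"dx":0,"dy":0,"dz":1.5,"yaw":0},{"dx":0,"dy":0,"dz":0.7,"yaw":0},{"dx":0,"dy":0,"dz":0,"yaw":0},{"dx":0,"dy":0,"dz":0,"yaw":0}]'

```text
clock: 10.22
position: [0.4457, -0.1635, 0.1684]
eef_rot: [-3.141, 0.001, -0.159]
wrist_force: [0.3, 0.4, -1.6]
opening: 0.0424
finger_force: 50.9
```

Run:
```python
from h import *
from bench import env
totarget(env,[.4474,-.1635,.1685])
S=env.camera("scene")
m=mask(S["image"],(3,120,70),(22,255,255),(190,120,260,200));k=max(cv2.findContours(m,0,2)[0],key=cv2.contourArea)
print(cen(m),cv2.boundingRect(k),cv2.approxPolyDP(k,1.5,True)[:,0].tolist())
s=env.get_state();R=Ro.from_euler("xyz",s["eef_rot"]).as_matrix()
E=s["position"]+[0,0,.018]
print("eye pred",proj(S,E),[ (proj(S,E+R@[.004,y,z])).round(1).tolist() for y in(-.022,.022) for z in(-.022,.022)])
print("ball",proj(S,[.4928,-.1708,.1865]))
```

```text
t 10.22 pos [ 0.4457 -0.1635  0.1684] rot [-3.141e+00  1.000e-03 -1.590e-01] j [-0.51  0.23 -0.45  0.89 -0.    2.79] F [ 0.3  0.4 -1.6] op 0.0424 ff 50.9
shift cm [ 0.17 -0.02 -0.01]
(array([225.04580153, 147.        ]), 131) (220, 139, 13, 17) [[220, 139], [220, 151], [231, 155], [232, 151], [229, 149], [229, 142]]
eye pred [225.18055363 146.78412307] [[229.9, 143.6], [230.5, 154.9], [218.4, 139.8], [219.3, 151.1]]
ball [217.10676165 154.18591458]
```

The eye matches its prediction to within 0.5 px. Sliding it onto the peg.

Emit:
apply_moves --series '[{"dx":0.6,"dy":0,"dz":0.1,"yaw":0},{"dx":0.9,"dy":0,"dz":0,"yaw":0},{"dx":0.9,"dy":0,"dz":0,"yaw":0},{"dx":0.9,"dy":0,"dz":0,"yaw":0},{"dx":0.9,"dy":0,"dz":0,"yaw":0},{"dx":0.9,"dy":0,"dz":0,"yaw":0},{"dx":0,"dy":0,"dz":0,"yaw":0}]'

```text
clock: 10.85
position: [0.4985, -0.1723, 0.1676]
eef_rot: [3.141, -0.002, -0.159]
wrist_force: [0.4, -0.8, -1.6]
opening: 0.0424
finger_force: 50.9
```

Emit:
apply_moves --series '[{"dx":0.6,"dy":0,"dz":0.15,"yaw":0},{"dx":0.7,"dy":0,"dz":0.18,"yaw":0},{"dx":0.7,"dy":0,"dz":0.18,"yaw":0},{"dx":0.5,"dy":0,"dz":0.13,"yaw":0},{"dx":0,"dy":0,"dz":0,"yaw":0}]'

```text
clock: 11.27
position: [0.5219, -0.1759, 0.1607]
eef_rot: [-3.142, -0.0, -0.159]
wrist_force: [-0.6, 0.8, -1.3]
opening: 0.0424
finger_force: 50.9
```

Emit:
apply_moves --series '[{"dx":0,"dy":0,"dz":0.3,"yaw":0},{"dx":0,"dy":0,"dz":0.3,"yaw":0},{"dx":0,"dy":0,"dz":0.15,"yaw":0},{"dx":0,"dy":0,"dz":0,"yaw":0}]'

```text
clock: 11.6
position: [0.5206, -0.1756, 0.1535]
eef_rot: [-3.142, 0.0, -0.159]
wrist_force: [-1.0, 0.2, 0.4]
opening: 0.0427
finger_force: 51.2
```

Contact is starting, since the wrist z force has risen. A touch lower, then release.

Emit:
apply_moves --series '[{"dx":0,"dy":0,"dz":0.1,"yaw":0},{"dx":0,"dy":0,"dz":0.05,"yaw":0},{"dx":0,"dy":0,"dz":0,"yaw":0}]'

```text
clock: 11.85
position: [0.5211, -0.1757, 0.153]
eef_rot: [3.141, -0.001, -0.159]
wrist_force: [-0.8, 0.9, 4.5]
opening: 0.0429
finger_force: 51.6
```

Emit:
apply_moves --series '[{"dx":0,"dy":0,"dz":0,"yaw":0},{"dx":0,"dy":0,"dz":0,"yaw":0},{"dx":0,"dy":0,"dz":0,"yaw":0},{"dx":0,"dy":0,"dz":0,"yaw":0},{"dx":0,"dy":0,"dz":0,"yaw":0}]' --hand 6.8

```text
clock: 12.27
position: [0.5209, -0.1757, 0.1521]
eef_rot: [-3.142, 0.0, -0.159]
wrist_force: [-1.5, 1.7, -0.1]
opening: 0.0679
finger_force: 0.0
```

Emit:
apply_moves --series '[{"dx":0,"dy":0,"dz":-0.6,"yaw":0},{"dx":0,"dy":0,"dz":-1.2,"yaw":0},{"dx":0,"dy":0,"dz":-1.8,"yaw":0},{"dx":0,"dy":0,"dz":-2,"yaw":0},{"dx":0,"dy":0,"dz":-2,"yaw":0},{"dx":0,"dy":0,"dz":-2,"yaw":0},{"dx":0,"dy":0,"dz":-2,"yaw":0},{"dx":0,"dy":0,"dz":-2,"yaw":0},{"dx":0,"dy":0,"dz":-1,"yaw":0},{"dx":0,"dy":0,"dz":0,"yaw":0}]'

```text
clock: 13.1
position: [0.5222, -0.1762, 0.3009]
eef_rot: [3.14, -0.004, -0.159]
wrist_force: [0.0, -0.7, -0.1]
opening: 0.0684
finger_force: 0.0
```

Run:
```python
from h import *
from bench import env
totarget(env,[.60,.163,.28])
im,pl,_=wrist(env,"pics/w9.png")
S=env.camera("scene")
m=mask(S["image"],(3,120,70),(22,255,255),(180,120,280,230));k=max(cv2.findContours(m,0,2)[0],key=cv2.contourArea)
print(cen(m),cv2.boundingRect(k),cv2.approxPolyDP(k,1.5,True)[:,0].tolist())
for q in(.035,.02):
    E=np.array([.556-.987*q,-.181+.159*q,.1735+(q-.013)*.255-.008]);print("pred",q,proj(S,E))
m=mask(im,(3,150,60),(22,255,255),(150,60,350,384));k=max(cv2.findContours(m,0,2)[0],key=cv2.contourArea);print(cv2.contourArea(k),cv2.approxPolyDP(k,3,True)[:,0].tolist())
# green cap check (unmoved)
T=env.camera("top");print(cen(mask(T["image"],(45,120,40),(80,255,255),(140,140,235,245))),cen(mask(T["image"],(105,120,40),(130,255,255),(140,140,245,245))))
```

```text
t 13.1 pos [ 0.5222 -0.1762  0.3009] rot [ 3.14  -0.004 -0.159] j [-0.46  0.28 -0.03  1.25  0.    2.84] F [ 0.  -0.7 -0.1] op 0.0684 ff 0.0
shift cm [  2.3  -34.73   2.05]
(array([213.67424242, 161.86363636]), 132) (206, 155, 15, 16) [[206, 155], [206, 160], [209, 163], [213, 160], [216, 164], [213, 164], [212, 167], [219, 170], [219, 159]]
pred 0.035 [212.20668573 162.82348846]
pred 0.02 [209.53528003 166.29007304]
569.5 [[230, 194], [277, 192], [272, 179], [259, 179], [256, 186], [249, 186], [246, 179], [234, 179]]
(array([180.76510067, 172.97315436]), 149) (array([192.09090909, 204.08441558]), 154)
```

The key stays hung: its bow at (213.7,161.9) agrees with the peg prediction, and the wrist force is clear. Both caps are unmoved. Next, the green tube, rotating first to keep joint 6 in range.

Emit:
apply_moves --series '[{"dx":0,"dy":0,"dz":0,"yaw":-0.109},{"dx":0,"dy":0,"dz":0,"yaw":-0.109},{"dx":0,"dy":0,"dz":0,"yaw":-0.109},{"dx":0,"dy":0,"dz":0,"yaw":-0.109},{"dx":0,"dy":0,"dz":0,"yaw":-0.109},{"dx":1.0,"dy":-1.3,"dz":0,"yaw":0},{"dx":2.1,"dy":-2.6,"dz":0,"yaw":0},{"dx":2.1,"dy":-2.6,"dz":0,"yaw":0},{"dx":2.1,"dy":-2.6,"dz":0,"yaw":0},{"dx":2.1,"dy":-2.6,"dz":0,"yaw":0}]' --hand 5.4

```text
clock: 14.08
position: [0.5634, -0.0305, 0.2964]
eef_rot: [-3.14, 0.002, 0.385]
wrist_force: [1.0, 0.4, 0.4]
opening: 0.0541
finger_force: 0.0
```

Emit:
apply_moves --series '[{"dx":2.1,"dy":-2.6,"dz":0,"yaw":0},{"dx":2.1,"dy":-2.6,"dz":0,"yaw":0},{"dx":2.1,"dy":-2.6,"dz":0,"yaw":0},{"dx":2.1,"dy":-2.6,"dz":0,"yaw":0},{"dx":2.1,"dy":-2.6,"dz":0,"yaw":0},{"dx":2.1,"dy":-2.6,"dz":0,"yaw":0},{"dx":0.8,"dy":-1.2,"dz":2,"yaw":0},{"dx":0,"dy":0,"dz":2,"yaw":0},{"dx":0,"dy":0,"dz":2,"yaw":0},{"dx":0,"dy":0,"dz":2,"yaw":0}]'

```text
clock: 14.92
position: [0.6238, 0.1747, 0.2151]
eef_rot: [-3.141, 0.003, 0.387]
wrist_force: [-0.2, 0.7, 0.3]
opening: 0.0543
finger_force: 0.0
```

```bash
cat >> h.py <<'E'
def wproj(c,s,X):
    R=Ro.from_euler("xyz",s["eef_rot"]).as_matrix();M=np.linalg.inv(c["tool_from_camera"])
    q=M[:3,:3]@(R.T@(np.array(X)-s["position"]))+M[:3,3];t=np.arctan2(np.hypot(q[0],q[1]),q[2]);k=c["fx"]*t/np.hypot(q[0],q[1]);return np.array([c["cx"]+k*q[0],c["cy"]+k*q[1]])
def tubepts(b,ax):
    "points: bottom, body top, cap centre, top"
    return [b+ax*l for l in(0,.1085,.116)]
GREEN=((45,120,30),(82,255,255))
E
python3 - <<'E'
from h import *
from bench import env
totarget(env,[.6268,.1742,.093])
s=env.get_state();c=env.camera("wrist");im=c["image"]
m=mask(im,*GREEN,(100,0,420,300));p,n=cen(m);k=max(cv2.findContours(m,0,2)[0],key=cv2.contourArea);print(p,n,cv2.fitEllipse(k),cv2.boundingRect(k))
for X in((.6268,.1742,.1254),(.6228,.1725,.1316)):print("pred",wproj(c,s,X))
h=cv2.cvtColor(im,cv2.COLOR_RGB2HSV)
b=mask(im,(105,120,40),(130,255,255),(100,0,420,384));print("blue",cen(b)); print(wproj(c,s,[.5514,.1436,.1316]))
cv2.imwrite("pics/w10.png",im[:,:,::-1])
E
```

```text
t 14.92 pos [0.6238 0.1747 0.2151] rot [-3.141e+00  3.000e-03  3.870e-01] j [ 0.16  0.51  0.1   1.16 -0.    2.91] F [-0.2  0.7  0.3] op 0.0543 ff 0.0
shift cm [ 0.29  0.17 12.21]
[254.00662252 190.41816462] 1057 ((254.0527801513672, 190.56234741210938), (33.66167449951172, 39.05094528198242), 88.74833679199219) (235, 174, 39, 33)
pred [255.56073237 191.22363679]
pred [255.6838598  198.23784413]
blue (array([316.28039702, 277.11662531]), 1612)
[255.30346325 273.34520022]
```

Emit:
apply_moves --series '[{"dx":0.15,"dy":0.05,"dz":1.5,"yaw":0},{"dx":0.15,"dy":0,"dz":1.5,"yaw":0},{"dx":0,"dy":0,"dz":1.5,"yaw":0},{"dx":0,"dy":0,"dz":1.5,"yaw":0},{"dx":0,"dy":0,"dz":1.5,"yaw":0},{"dx":0,"dy":0,"dz":1.0,"yaw":0},{"dx":0,"dy":0,"dz":0.8,"yaw":0},{"dx":0,"dy":0,"dz":0.5,"yaw":0},{"dx":0,"dy":0,"dz":0,"yaw":0}]'

```text
clock: 15.72
position: [0.6272, 0.1747, 0.119]
eef_rot: [-3.141, 0.002, 0.386]
wrist_force: [-0.9, 0.1, -0.3]
opening: 0.0541
finger_force: 0.0
```

Run:
```python
from h import *
from bench import env
totarget(env,[.6268,.1742,.093])
s=env.get_state();c=env.camera("wrist");im=c["image"]
m=mask(im,*GREEN,(100,0,420,330));p,n=cen(m);k=max(cv2.findContours(m,0,2)[0],key=cv2.contourArea);print(p,n,cv2.boundingRect(k))
print("pred",wproj(c,s,(.6268,.1742,.1254)),wproj(c,s,(.6228,.1725,.1316)))
h=cv2.cvtColor(im,cv2.COLOR_RGB2HSV);m=((h[...,1]<30)&(h[...,2]>90)).astype(np.uint8)*255;m[:200]=0
for k in cv2.findContours(m,0,2)[0]:
    if cv2.contourArea(k)>60:print("grey",cv2.approxPolyDP(k,3,True)[:,0].tolist()[:8])
R=Ro.from_euler("xyz",s["eef_rot"]).as_matrix()
for z in(.014,0,-.02,-.03):print(z,[wproj(c,s,s["position"]+R@[.011,y,z]).round().tolist() for y in(-.027,.027)])
```

```text
t 15.72 pos [0.6272 0.1747 0.119 ] rot [-3.141e+00  2.000e-03  3.860e-01] j [ 0.16  0.58 -0.04  0.95  0.    2.91] F [-0.9  0.1 -0.3] op 0.0541 ff 0.0
shift cm [-0.05  0.03  2.6 ]
[250.35039818 234.80318544] 879 (224, 223, 55, 28)
pred [254.53930693 247.44866973] [254.70576781 259.31928044]
grey [[431, 369], [423, 371], [417, 383], [424, 383]]
grey [[456, 321], [499, 381], [507, 383], [471, 332]]
grey [[178, 252], [161, 251], [143, 263], [140, 273], [148, 291], [152, 290], [148, 276], [153, 266]]
grey [[310, 242], [322, 278], [321, 287], [325, 288], [333, 278], [320, 244]]
grey [[199, 243], [189, 243], [174, 279], [182, 288], [187, 286], [185, 278]]
grey [[398, 204], [440, 236], [467, 200], [451, 217], [430, 200], [398, 200]]
grey [[325, 200], [338, 211], [356, 243], [353, 245], [357, 261], [347, 254], [330, 253], [351, 270]]
grey [[218, 200], [224, 204], [213, 210], [218, 212], [214, 220], [220, 218], [218, 214], [223, 210]]
grey [[0, 200], [0, 220], [3, 216], [22, 226], [23, 223], [60, 236], [61, 200]]
0.014 [[211.0, 216.0], [297.0, 215.0]]
0 [[208.0, 225.0], [300.0, 225.0]]
-0.02 [[203.0, 240.0], [305.0, 240.0]]
-0.03 [[200.0, 249.0], [308.0, 249.0]]
```

Run:
```python
from h import *
from bench import env
s=env.get_state();c=env.camera("wrist");h=cv2.cvtColor(c["image"],cv2.COLOR_RGB2HSV)
for r in range(200,300,6):print(r,h[r,251].tolist(),h[r,235].tolist(),h[r,270].tolist())
d=np.array([np.cos(.386),np.sin(.386),0]);ax=-.5736*d+[0,0,.8192];pr=.8192*d+np.array([0,0,.5736]);top=np.array([.5871,.1581,0])+.0385*d+[0,0,.1316]
for nm,X in(("disc-x",top-.0175*pr),("disc+x",top+.0175*pr),("cap+x low",top+.0175*pr-.015*ax)):print(nm,wproj(c,s,X))
```

```text
200 [78, 6, 216] [78, 7, 176] [75, 5, 202]
206 [78, 6, 216] [78, 7, 178] [75, 5, 203]
212 [78, 6, 216] [80, 9, 178] [78, 6, 200]
218 [84, 6, 214] [80, 9, 179] [84, 6, 201]
224 [69, 135, 155] [68, 58, 146] [74, 20, 187]
230 [69, 135, 155] [68, 130, 139] [69, 135, 155]
236 [68, 122, 132] [69, 121, 122] [69, 126, 138]
242 [68, 118, 128] [68, 120, 123] [68, 116, 127]
248 [68, 112, 125] [68, 117, 124] [67, 113, 126]
254 [68, 112, 125] [68, 115, 124] [68, 111, 124]
260 [68, 107, 124] [68, 110, 123] [68, 109, 124]
266 [68, 102, 125] [68, 43, 153] [69, 13, 190]
272 [90, 2, 141] [150, 1, 226] [150, 2, 229]
278 [150, 2, 222] [150, 1, 227] [150, 1, 226]
284 [165, 2, 228] [165, 2, 223] [135, 2, 229]
290 [150, 1, 230] [111, 13, 195] [108, 25, 173]
296 [107, 26, 175] [108, 28, 136] [107, 27, 172]
disc-x [254.30016681 270.55181659]
disc+x [254.4823457  245.51767465]
cap+x low [254.38389895 220.99683829]
```

The cap rows 222–268 match the prediction (221–270), with a 1.5 mm lateral offset to correct. Descending and gripping.

Emit:
apply_moves --series '[{"dx":0,"dy":-0.15,"dz":0.7,"yaw":0},{"dx":0,"dy":0,"dz":0.7,"yaw":0},{"dx":0,"dy":0,"dz":0.7,"yaw":0},{"dx":0,"dy":0,"dz":0.5,"yaw":0},{"dx":0,"dy":0,"dz":0,"yaw":0},{"dx":0,"dy":0,"dz":0,"yaw":0}]'

```text
clock: 16.32
position: [0.6269, 0.1762, 0.0935]
eef_rot: [-3.141, 0.001, 0.386]
wrist_force: [-0.9, 0.4, 0.1]
opening: 0.0541
finger_force: 0.0
```

Emit:
apply_moves --series '[{"dx":0,"dy":0,"dz":0,"yaw":0},{"dx":0,"dy":0,"dz":0,"yaw":0},{"dx":0,"dy":0,"dz":0,"yaw":0},{"dx":0,"dy":0,"dz":0,"yaw":0},{"dx":0,"dy":0,"dz":0,"yaw":0},{"dx":0,"dy":0,"dz":0,"yaw":0}]' --hand 2.4 --grip_force 30

```text
clock: 16.82
position: [0.6276, 0.1762, 0.0946]
eef_rot: [3.141, -0.001, 0.386]
wrist_force: [-0.3, -0.9, 3.4]
opening: 0.0344
finger_force: 29.9
```

Gripped on the cap at 34.4 mm and 30 N. Now drawing it out along the bore.

Emit:
apply_moves --series '[{"dx":-0.23,"dy":0,"dz":-0.33,"yaw":0},{"dx":-0.34,"dy":0,"dz":-0.49,"yaw":0},{"dx":-0.46,"dy":0,"dz":-0.66,"yaw":0},{"dx":-0.46,"dy":0,"dz":-0.66,"yaw":0},{"dx":-0.46,"dy":0,"dz":-0.66,"yaw":0},{"dx":-0.46,"dy":0,"dz":-0.66,"yaw":0},{"dx":0,"dy":0,"dz":0,"yaw":0}]'

```text
clock: 17.4
position: [0.6047, 0.1669, 0.1307]
eef_rot: [3.141, -0.001, 0.386]
wrist_force: [-0.3, -0.1, -0.1]
opening: 0.0339
finger_force: 29.8
```

```bash
cat >> h.py <<'E'
D=np.array([np.cos(.386),np.sin(.386),0]);C=np.array([.5871,.1581,0])
def rz(X):
    X=np.asarray(X)-C;return np.array([X@D,X@[-D[1],D[0],0],X[2]]).round(4)
def greens(env):
    s=env.get_state();c=env.camera("wrist");m=mask(c["image"],(45,70,30),(85,255,255),(100,100,420,384));k=max(cv2.findContours(m,0,2)[0],key=cv2.contourArea)
    print("wrist green",cv2.boundingRect(k),"tcp r,t,z",rz(s["position"]))
    S=env.camera("scene");m=mask(S["image"],(45,70,30),(85,255,255),(250,100,370,260));k=max(cv2.findContours(m,0,2)[0],key=cv2.contourArea);print("scene green",cen(m),cv2.boundingRect(k))
    return s,c,S
E
python3 - <<'E'
from h import *
from bench import env
totarget(env,C+.0075*D+[0,0,.15])
s,c,S=greens(env)
# predicted cap box if cap moved rigidly with TCP
sh=s["position"]-np.array([.6276,.1762,.0946]);ax=-.5736*D+[0,0,.8192];pr=.8192*D+np.array([0,0,.5736]);top=C+.0385*D+[0,0,.1316]+sh
print("moved along axis",sh@ax,"perp",sh@pr)
for nm,X in(("disc-x",top-.0175*pr),("disc+x",top+.0175*pr),("cap+x low",top+.0175*pr-.015*ax)):print(nm,wproj(c,s,X).round(1))
print("scene cap c pred",proj(S,top-.0075*ax))
E
```

```text
t 17.4 pos [0.6047 0.1669 0.1307] rot [ 3.141e+00 -1.000e-03  3.860e-01] j [ 0.15  0.53 -0.1   0.94 -0.    2.91] F [-0.3 -0.1 -0.1] op 0.0339 ff 29.8
shift cm [-1.21  0.16 -1.93]
wrist green (219, 244, 71, 49) tcp r,t,z [0.0197 0.0016 0.1307]
scene green (array([310.725, 210.775]), 80) (307, 206, 13, 7)
moved along axis 0.04373652782521117 perp 0.0004995230153680048
disc-x [256.9 295.8]
disc+x [257.8 272.8]
cap+x low [257.5 243.2]
scene cap c pred [311.06500078 208.37406291]
```

The tube follows cleanly: 44 mm drawn, at the expected tilt. I'll draw 21 mm more, so about 10 mm stays in the mouth. Then I'll swing the cap outward over the bore's outer lip, so the tube pivots upright between the pads.

Emit:
apply_moves --series '[{"dx":-0.31,"dy":0,"dz":-0.44,"yaw":0},{"dx":-0.31,"dy":0,"dz":-0.44,"yaw":0},{"dx":-0.31,"dy":0,"dz":-0.44,"yaw":0},{"dx":-0.27,"dy":0,"dz":-0.38,"yaw":0},{"dx":0,"dy":0,"dz":0,"yaw":0}]' --grip_force 22

```text
clock: 17.92
position: [0.5938, 0.1625, 0.1468]
eef_rot: [3.141, -0.001, 0.386]
wrist_force: [0.8, -0.4, -0.5]
opening: 0.0337
finger_force: 29.8
```

Emit:
apply_moves --series '[{"dx":0.5,"dy":0,"dz":-0.36,"yaw":0},{"dx":0.5,"dy":0,"dz":-0.36,"yaw":0},{"dx":0.5,"dy":0,"dz":-0.36,"yaw":0},{"dx":0,"dy":0,"dz":0,"yaw":0},{"dx":0,"dy":0,"dz":0,"yaw":0}]'

```text
clock: 18.33
position: [0.6081, 0.1684, 0.1565]
eef_rot: [3.141, 0.0, 0.386]
wrist_force: [-1.3, -0.6, -1.3]
opening: 0.0339
finger_force: 29.8
```

```bash
cat >> h.py <<'E'
def capbox(c,s,cap,th):
    "predicted wrist rows/cols of the cap for tilt th (rad), cap centre cap"
    ax=-np.sin(th)*D+np.array([0,0,np.cos(th)]);e1=np.cos(th)*D+np.array([0,0,np.sin(th)]);e2=np.array([-D[1],D[0],0])
    P=np.array([wproj(c,s,cap+l*ax+.0175*(np.cos(a)*e1+np.sin(a)*e2)) for l in(-.0075,.0075) for a in np.linspace(0,6.28,40)])
    return P.min(0).round(),P.max(0).round()
def sbody(S,box=(250,100,370,262)):
    pass
def tilts(env):
    s,c,S=greens(env)
    o=s["position"]-.0015*D+[0,0,.0312]
    for t in(35,25,15,5,0,-5):
        th=np.radians(t);ax=-np.sin(th)*D+np.array([0,0,np.cos(th)]);b=o-.1085*ax
        print(t,"wrist",*capbox(c,s,o,th),"scene cap",proj(S,o).round(1),"bottom",proj(S,b).round(1))
    return s,c,S
E
python3 - <<'E'
from h import *
from bench import env
totarget(env,[.6,.16,.2])
s,c,S=tilts(env)
g=S["image"][195:245,290:335].astype(int);cv2.imwrite("pics/s11.png",S["image"][:,:,::-1])
E
```

```text
t 18.33 pos [0.6081 0.1684 0.1565] rot [3.141 0.    0.386] j [ 0.15  0.52 -0.05  1.   -0.    2.91] F [-1.3 -0.6 -1.3] op 0.0339 ff 29.8
shift cm [-1.07  0.47 -4.35]
wrist green (219, 242, 71, 57) tcp r,t,z [0.0233 0.0016 0.1565]
scene green (array([310.98039216, 204.65686275]), 102) (308, 198, 13, 9)
35 wrist [219. 244.] [290. 296.] scene cap [312.8 202.3] bottom [312.8 241.7]
25 wrist [219. 240.] [290. 300.] scene cap [312.8 202.3] bottom [311.5 239.4]
15 wrist [219. 237.] [290. 304.] scene cap [312.8 202.3] bottom [310.4 236.2]
5 wrist [218. 235.] [290. 307.] scene cap [312.8 202.3] bottom [309.4 232.1]
0 wrist [218. 235.] [290. 308.] scene cap [312.8 202.3] bottom [308.9 229.8]
-5 wrist [218. 235.] [290. 308.] scene cap [312.8 202.3] bottom [308.5 227.3]
```

The tube is pivoting: the cap rows 242–299 now correspond to about 25°. Continuing along the arc.

Emit:
apply_moves --series '[{"dx":0.5,"dy":0,"dz":-0.36,"yaw":0},{"dx":0.5,"dy":0,"dz":-0.34,"yaw":0},{"dx":0.5,"dy":0,"dz":-0.3,"yaw":0},{"dx":0,"dy":0,"dz":0,"yaw":0},{"dx":0,"dy":0,"dz":0,"yaw":0}]'

```text
clock: 18.85
position: [0.6223, 0.1741, 0.167]
eef_rot: [3.141, -0.001, 0.386]
wrist_force: [-0.7, -0.8, -0.6]
opening: 0.0339
finger_force: 29.9
```

Run:
```python
from h import *
from bench import env
totarget(env,[.6,.16,.2])
s,c,S=tilts(env)
```

```text
t 18.85 pos [0.6223 0.1741 0.167 ] rot [ 3.141e+00 -1.000e-03  3.860e-01] j [ 0.16  0.54  0.01  1.04 -0.    2.91] F [-0.7 -0.8 -0.6] op 0.0339 ff 29.9
shift cm [-2.6   0.47 -3.3 ]
wrist green (219, 242, 71, 62) tcp r,t,z [0.0387 0.0015 0.167 ]
scene green (array([312.66666667, 204.86507937]), 126) (309, 198, 13, 11)
35 wrist [219. 243.] [290. 296.] scene cap [314.1 203.4] bottom [314.  243.5]
25 wrist [219. 240.] [290. 300.] scene cap [314.1 203.4] bottom [312.7 241.1]
15 wrist [219. 237.] [290. 304.] scene cap [314.1 203.4] bottom [311.5 237.8]
5 wrist [218. 235.] [290. 307.] scene cap [314.1 203.4] bottom [310.5 233.6]
0 wrist [218. 235.] [290. 308.] scene cap [314.1 203.4] bottom [310.  231.2]
-5 wrist [218. 235.] [290. 308.] scene cap [314.1 203.4] bottom [309.5 228.7]
```

Emit:
apply_moves --series '[{"dx":0.5,"dy":0,"dz":-0.2,"yaw":0},{"dx":0.5,"dy":0,"dz":-0.18,"yaw":0},{"dx":0.5,"dy":0,"dz":-0.14,"yaw":0},{"dx":0.5,"dy":0,"dz":-0.1,"yaw":0},{"dx":0.4,"dy":0,"dz":-0.06,"yaw":0},{"dx":0,"dy":0,"dz":0,"yaw":0},{"dx":0,"dy":0,"dz":0,"yaw":0}]'

```text
clock: 19.53
position: [0.6444, 0.1831, 0.1734]
eef_rot: [3.141, -0.0, 0.386]
wrist_force: [-0.8, -0.9, -0.8]
opening: 0.0337
finger_force: 30.1
```

Run:
```python
from h import *
from bench import env
totarget(env,[.6,.16,.2])
s,c,S=tilts(env)
h=cv2.cvtColor(S["image"],cv2.COLOR_RGB2HSV)
for u in(308,311,314):print(u,[tuple(h[v,u].tolist()) for v in range(196,250,4)])
```

```text
t 19.53 pos [0.6444 0.1831 0.1734] rot [ 3.141 -0.     0.386] j [ 0.17  0.58  0.1   1.09 -0.    2.92] F [-0.8 -0.9 -0.8] op 0.0337 ff 30.1
shift cm [-4.98  0.47 -2.66]
wrist green (219, 243, 71, 68) tcp r,t,z [0.0624 0.0016 0.1734]
scene green (array([314.61744966, 208.2147651 ]), 149) (311, 201, 13, 13)
35 wrist [219. 244.] [290. 296.] scene cap [315.7 207.8] bottom [315.6 248.8]
25 wrist [219. 240.] [290. 300.] scene cap [315.7 207.8] bottom [314.3 246.3]
15 wrist [219. 237.] [290. 304.] scene cap [315.7 207.8] bottom [313.1 242.8]
5 wrist [218. 235.] [290. 307.] scene cap [315.7 207.8] bottom [311.9 238.5]
0 wrist [218. 235.] [290. 308.] scene cap [315.7 207.8] bottom [311.4 236. ]
-5 wrist [218. 235.] [290. 308.] scene cap [315.7 207.8] bottom [311.  233.4]
308 [(130, 23, 34), (113, 29, 35), (100, 26, 29), (0, 5, 95), (165, 5, 104), (116, 32, 118), (3, 10, 226), (12, 20, 129), (12, 7, 178), (60, 2, 152), (36, 8, 167), (0, 11, 183), (111, 27, 130), (111, 27, 130)]
311 [(113, 30, 34), (170, 28, 27), (67, 85, 63), (66, 117, 59), (65, 45, 101), (24, 8, 167), (21, 27, 130), (21, 28, 172), (23, 11, 181), (38, 6, 175), (30, 6, 174), (3, 12, 212), (114, 28, 128), (110, 30, 129)]
314 [(135, 17, 30), (114, 180, 75), (68, 172, 105), (69, 181, 104), (68, 205, 87), (30, 7, 177), (23, 18, 187), (20, 27, 169), (18, 31, 167), (30, 3, 162), (30, 5, 158), (0, 11, 210), (114, 30, 128), (115, 26, 127)]
```

Geometry and cap both say near-vertical. Lifting clear and checking the tilt.

Emit:
apply_moves --series '[{"dx":0,"dy":0,"dz":-0.6,"yaw":0},{"dx":0,"dy":0,"dz":-1.0,"yaw":0},{"dx":0,"dy":0,"dz":-1.2,"yaw":0},{"dx":0,"dy":0,"dz":-1.2,"yaw":0},{"dx":0,"dy":0,"dz":-1.2,"yaw":0},{"dx":0,"dy":0,"dz":-1.2,"yaw":0},{"dx":0,"dy":0,"dz":-1.2,"yaw":0},{"dx":0,"dy":0,"dz":-1.2,"yaw":0},{"dx":0,"dy":0,"dz":-0.6,"yaw":0},{"dx":0,"dy":0,"dz":0,"yaw":0}]'

```text
clock: 20.47
position: [0.6453, 0.1833, 0.2703]
eef_rot: [3.141, -0.005, 0.386]
wrist_force: [0.6, -0.6, -0.1]
opening: 0.034
finger_force: 30.1
```

Run:
```python
from h import *
from bench import env
totarget(env,[.6,.16,.2])
s,c,S=tilts(env)
d=pickle.load(open("cams.pkl","rb"))
# body in scene: changed, bright, low saturation, below the cap
h=cv2.cvtColor(S["image"],cv2.COLOR_RGB2HSV)
for v in range(168,232,3):
    r=h[v,295:336];print(v,"".join("G" if (45<=a<=85 and b>70) else "B" if(a in range(100,131) and b>120) else "#" if x>140 else "+" if x>80 else "." for a,b,x in r))
hw=cv2.cvtColor(c["image"],cv2.COLOR_RGB2HSV)
print("wrist")
for v in range(130,330,8):
    r=hw[v,190:320:3];print(v,"".join("G" if (45<=a<=85 and b>70) else "B" if(a in range(100,131) and b>120) else "#" if x>140 else "+" if x>80 else "." for a,b,x in r))
```

```text
t 20.47 pos [0.6453 0.1833 0.2703] rot [ 3.141 -0.005  0.386] j [0.17 0.53 0.27 1.3  0.   2.92] F [ 0.6 -0.6 -0.1] op 0.034 ff 30.1
shift cm [-5.11  0.45  7.01]
wrist green (218, 243, 74, 88) tcp r,t,z [0.0634 0.0014 0.2703]
scene green (array([320.07453416, 179.68944099]), 161) (315, 172, 14, 14)
35 wrist [219. 243.] [290. 296.] scene cap [320.2 179. ] bottom [320.  223.4]
25 wrist [219. 239.] [290. 300.] scene cap [320.2 179. ] bottom [318.5 221.2]
15 wrist [219. 237.] [290. 304.] scene cap [320.2 179. ] bottom [317.1 218. ]
5 wrist [218. 235.] [290. 307.] scene cap [320.2 179. ] bottom [315.8 213.7]
0 wrist [218. 235.] [290. 308.] scene cap [320.2 179. ] bottom [315.2 211.3]
-5 wrist [218. 235.] [290. 308.] scene cap [320.2 179. ] bottom [314.7 208.7]
168 .........................................
171 .........................................
174 ....................GGGGGGGGGGGG....++...
177 ..................+++GGGGGGGGGGGGG..++...
180 .................+++GGGGGGGGGGGGGG.++....
183 .................++.GGGGGGGGGGGGG..++....
186 .................+.+##########+..........
189 .........
[... 1207 characters left out ...]
###+++########
218 #+......######++++++++######+###++#......+##
226 #......#######+++#########+++###++##......##
234 ##############+++++############+++++##+++###
242 +######+++.#+++++++##+########++..+++++++##+
250 ++#++++++..++++GGGGGGGGGGGGGG+++..++++++#+++
258 .....++++..+GGGGGGGGGGGGGGGGGGG+...+++......
266 ....++++..GGGGGGGGGGGGGGGGGGGGGGG..++++.....
274 ....+++...GGGGGGGGGGGGGGGGGGGGGGGG..++++....
282 ......#+..GGGGGGGGGGGGGGGGGGGGGGGG..#+......
290 ..........GGGGGGGGGGGGGGGGGGGGGGGG..........
298 ...........GGGGGGGGGGGGGGGGGGGGG.G..........
306 .............GGGGGGGGGGGGGGGGGG.............
314 ........+....G.GG.GGGGGGGGGGGG.....+........
322 ................GGGGG.GG..G.................
```

Run:
```python
from h import *
from bench import env
s=env.get_state();S=env.camera("scene");g=cv2.cvtColor(S["image"],cv2.COLOR_RGB2GRAY).astype(float)
for u in(314,316,318):print(u,g[206:224,u].astype(int).tolist())
sat=cv2.cvtColor(S["image"],cv2.COLOR_RGB2HSV)
print("green col 321",sat[168:190,321].tolist())
# right edge of body, sub-pixel
E=[]
for v in range(188,206):
    r=g[v,316:334];i=int(np.argmin(np.diff(r)));w=-np.diff(r)[max(i-2,0):i+3];E.append((v,316+.5+max(i-2,0)+(w*np.arange(len(w))).sum()/w.sum()))
E=np.array(E);print("right edge slope",np.polyfit(E[:,0],E[:,1],1),E[::4,1].round(1))
o=s["position"]-.0015*D+[0,0,.0312]
cam=-S["R"].T@S["t"]
for t in(15,10,5,0,-5,-10):
    th=np.radians(t);ax=-np.sin(th)*D+np.array([0,0,np.cos(th)]);e1=np.cos(th)*D+np.array([0,0,np.sin(th)]);e2=np.cross(ax,e1)
    f=lambda l,r:np.array([proj(S,o+(l-.1085)*ax+r*(np.cos(a)*e1+np.sin(a)*e2)) for a in np.linspace(0,6.28,90)])
    A=f(0,.0145);B=f(.09,.0145);K=f(.116,.0175);e=[(q[:,1].mean(),q[:,0].max()) for q in(A,B)]
    print(t,"bottom row",A[:,1].max().round(1),"top row",K[:,1].min().round(1),"cap low row",f(.101,.0175)[:,1].max().round(1),"edge slope",((e[0][1]-e[1][1])/(e[0][0]-e[1][0])).round(3))
```

```text
314 [176, 174, 174, 174, 176, 176, 176, 176, 176, 181, 147, 97, 85, 146, 212, 227, 227, 226]
316 [180, 180, 174, 173, 173, 173, 171, 170, 169, 169, 175, 100, 87, 136, 137, 152, 192, 188]
318 [171, 170, 168, 168, 162, 160, 159, 158, 157, 156, 133, 84, 134, 139, 139, 138, 138, 136]
green col 321 [[90, 15, 17], [150, 13, 20], [135, 24, 21], [160, 43, 18], [75, 24, 21], [68, 184, 126], [68, 180, 105], [68, 184, 100], [68, 178, 102], [68, 180, 102], [68, 180, 102], [68, 183, 102], [68, 179, 104], [68, 180, 92], [68, 184, 93], [68, 186, 92], [68, 193, 91], [67, 132, 108], [23, 6, 163], [30, 4, 171], [36, 7, 173], [24, 7, 171]]
right edge slope [-8.13803869e-02  3.40037844e+02] [325.  324.6 323.9 323.4 323.5]
15 bottom row 221.3 top row 173.8 cap low row 185.4 edge slope -0.088
10 bottom row 219.7 top row 173.3 cap low row 185.8 edge slope -0.111
5 bottom row 217.8 top row 172.9 cap low row 186.2 edge slope -0.138
0 bottom row 215.6 top row 172.6 cap low row 186.6 edge slope -0.167
-5 bottom row 213.3 top row 172.3 cap low row 186.8 edge slope -0.202
-10 bottom row 210.7 top row 172.0 cap low row 187.1 edge slope -0.242
```

The tube stands within about 5° of vertical, with its bottom at about 0.19 m, above the 0.14 m caps. One last check of the key and balance, then I'll hand in.

Emit:
apply_moves --series '[{"dx":0,"dy":0,"dz":-0.5,"yaw":0},{"dx":0,"dy":0,"dz":-0.5,"yaw":0},{"dx":0,"dy":0,"dz":0,"yaw":0},{"dx":0,"dy":0,"dz":0,"yaw":0},{"dx":0,"dy":0,"dz":0,"yaw":0},{"dx":0,"dy":0,"dz":0,"yaw":0},{"dx":0,"dy":0,"dz":0,"yaw":0},{"dx":0,"dy":0,"dz":0,"yaw":0}]'

```text
clock: 21.28
position: [0.6439, 0.1829, 0.2772]
eef_rot: [-3.142, 0.0, 0.386]
wrist_force: [0.9, -0.1, 0.3]
opening: 0.0339
finger_force: 30.1
```

Run:
```python
from h import *
from bench import env
totarget(env,[.6,.16,.2])
S=env.camera("scene");m=mask(S["image"],(3,120,70),(22,255,255),(180,120,280,230));print("key",cen(m))
print("blue",cen(mask(S["image"],(105,120,40),(130,255,255),(290,190,320,225))),"green",cen(mask(S["image"],(45,70,30),(85,255,255),(300,150,340,200))))
s=env.get_state();print(s["joint_vel"].round(3),s["opening"],s["finger_force"])
print(env.job_done())
```

```text
t 21.28 pos [0.6439 0.1829 0.2772] rot [-3.142  0.     0.386] j [0.17 0.54 0.29 1.32 0.   2.92] F [ 0.9 -0.1  0.3] op 0.0339 ff 30.1
shift cm [-4.92  0.48  7.72]
key (array([213.67424242, 161.86363636]), 132)
blue (array([307.20588235, 202.8627451 ]), 102) green (array([321.58227848, 175.47468354]), 158)
[-0.    -0.    -0.001 -0.     0.001 -0.001] 0.03361537172891762 30.100325345993042
the job is handed in; nothing more can be done
None
```

Job handed in at about 21 s: the key hangs on the peg, the blue balance tube is still in the rotor, and the green-capped tube is held still, upright to within about 5°, its bottom about 0.2 m above the bench; my first grip on the key closed on top of the bow and had to be redone lower.

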